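Hang the mixing pail and set the drip stand's nut

TASK

Hang the small steel mixing pail by its arched handle on the hook of the drip stand and let go of it. Then, with the pail hanging there, screw the knurled hand nut on top of the stand clockwise until it bottoms out, and back it off a quarter turn so that the hook arm is kept but not jammed. Finish with the nut still held in the gripper at that setting, and leave the ink tub, the ink jar and the paper cup where they stand.

Things in the scene. Friction and masses are not known exactly. Their poses are not given: they have to be found in the camera images.
- pail: loose steel pail, about 0.16 kg, standing upright; origin at the centre of its underside, z up. Outside diameter 60 mm at the foot, 76 mm at the rim, rim 62 mm high. A stiff round-bar handle (bar 6 mm thick) arches over it in the pail's y-z plane: legs at y = -36 and +36 mm rise to 107 mm, from there the bar rises to its apex (bar centre 117 mm high) over the middle, where a black grip stands on it. Free opening under the apex, above the rim: 52 mm high
- pail_grip (a point): point to grasp on the pail: in the black finger grip on top of the handle, 141 mm above the pail's underside. The grip is a block 12 mm thick (pail x), 30 mm wide (pail y), reaching from 118 to 154 mm high. Pinched across its 30 mm width (fingers either side along pail y) it leaves the hook free. Axes are those of the pail
- pail_bar (a point): underside of the handle's apex, over the middle of the pail, 114 mm above the pail's underside and 27 mm below pail_grip; rests on the hook when the pail hangs
- stand: fixed drip stand; origin on the column's axis at the table, z up. Foot 130 mm across, column 22 mm thick, collar 34 mm thick from 190 to 222 mm high, on top a threaded stud (16 mm thick, up to 268 mm) with the hand nut. One hook arm, an 8 mm round bar, leaves the collar towards the stand's own -x, roughly 200 mm above the table, and ends in an upturned tip 117 mm from the axis, whose top is 220 mm above the table
- hook_seat (a point): top of the hook bar at its lowest place, just short of the upturned tip: 95 mm from the column's axis along the stand's -x, 203 mm above the table. Axes are those of the stand: the hook points to -x; its tip rises 17 mm above this point and lies 22 mm further out, so the handle comes from the tip's side, moving along +x, with the tip passing under the handle's apex, and is then lowered
- knurled_nut: knurled aluminium hand nut on the stand's stud, round, 45 mm diameter, 30 mm high, can be gripped at any yaw; origin on the axis at its underside (223 mm above the table when bottomed). It moves up and down with the thread, 6 mm a turn; this frame does not turn with the nut (nut_turn does)
- nut_grip (a point): on the nut's axis, 17 mm above the nut's underside: the height to grip it. The stud stands out 15 mm above the nut's top face when bottomed (28 mm above this point, 2 to 4 mm less when the nut is still unscrewed)
- nut_turn (a joint): angle in rad by which the nut is unscrewed from its hard stop: 0 = bottomed out (cannot turn further), grows counter-clockwise seen from above, shrinks when screwed on clockwise. Starts 1.8 to 3.2; free range to 4.5. Turns with about 0.06 N m of friction and stays where left; a small dark mark on the top face turns with it
- ink_tub: bystander: white plastic tub with red lid, 84 mm diameter, 100 mm high, origin under its centre; leave alone
- ink_jar: bystander: small jar, 60 mm diameter, 65 mm high, origin under its centre; leave alone
- paper_cup: bystander: open paper cup, 80 mm rim diameter, 95 mm high, origin under its centre; leave alone
Mind the look-alikes: they are no part of the job. What is meant by the pail is not yellow, and is the smaller of those in its own colour.

How it is judged:
On the way, in this order (a step that is already met when the one before it is completed fails the run):
1. the pail hangs on the hook by its handle, let go (distance between pail_bar and hook_seat below 0.03 m and angle between pail's own z axis and vertical below 0.35 rad and contact force between pail and stand above 0.4 N and contact force between the fingers and pail below 0.1 N), for 0.2 s.
2. with the pail hanging, the nut is screwed down until it bottoms out (value of joint nut_turn below 0.08 rad and distance between pail_bar and hook_seat below 0.03 m and angle between pail's own z axis and vertical below 0.35 rad and contact force between pail and stand above 0.4 N), for 0.1 s.
At the end, for the whole second after the job is handed in: The nut is backed off a quarter turn from its stop (1.27 to 1.87 rad) and held by the fingers (over 1 N); the pail hangs on the stand, let go: underside of its handle within 30 mm of the hook seat, tilt under 0.35 rad, slower than 0.06 m/s (all of step 1 and value of joint nut_turn between 1.27 and 1.87 rad and contact force between the fingers and knurled_nut above 1 N and linear speed of pail below 0.06 m/s); the arm keeps its last pose, push and grip.
It fails at once if a bystander is moved by more than 30 mm or tipped (distance of any of ink_tub, ink_jar, paper_cup from where it was at the start of the episode above 0.03 m or angle between any of ink_tub, ink_jar, paper_cup's own z axis and vertical above 0.4 rad).
It also fails if it takes over 69 s, if anything falls off the work surface, if the arm or the gripper's body presses on something with over 40 N, if the wrist force passes 120 N, or if a joint passes its speed limit or range.

ROBOT

A 7-joint arm with a two-finger parallel gripper is mounted at the origin on the work surface. World frame = base frame: x ahead of the robot, y to its left, z up, the work surface at z = 0. Lengths are in m, angles in rad, forces in N, time in s.
With the tool pointing down it reaches from about 0.35 to 0.9 m from the base axis. Payload 8.1 kg.
Tool frame: the origin (TCP) lies at the very end of the fingers, on their centre line; the grasp point (between the pads) lies 19 mm behind it; z points along the fingers, y is the line along which they close (so a half turn about z gives the same grasp; the last joint's range is limited). The gripper opens to 92 mm and grips with 3 to 60 N. Pads are 19 mm wide; open, the fingers measure 130 mm over their backs; the gripper's body (75 mm by 190 mm) begins 47 mm behind the grasp point.
Start: joints at [1.062, 0.434, 0.025, 1.573, -0.012, 1.134, -0.075], TCP at [0.247, -0.574, 0.227] pointing down, gripper open.
Joint ranges: [-2.62, 2.62], [-0.44, 2.09], [-1.27, 1.32], [0.08, 2.57], [-1.32, 4.46], [0.12, 2], [-2.74, 2.74]. Speed limits (rad/s): [2.22, 2.22, 3.01, 3.01, 3.14, 3.14, 3.14].

INTERFACE

Orientations are given as a unit quaternion [x, y, z, w].
In Python, from rig import sense, grab_frame, camera_info, sign_off, recognise, outline_of, mark_of gives the robot as it stands.
- The arm moves only by the tool play_rows, never from a script. Its argument "commands" is a list of rows, each an object with "linear": the shift along the tool's x, y, z in m, a list of three; "delta_rot": the turn, a rotation vector about the tool's x, y, z in rad, a list of three. In form: [{"linear": [tx, ty, tz], "delta_rot": [rx, ry, rz]}, ...]. A call has 1 to 20 rows; each row shifts and turns the commanded pose from where the row before left it, along the tool's axes as they then stand; what a row does not reach is not made up. A row lasts 1/12 s, in which the tool goes at most 41.7 mm and 7.16 degrees, less where a joint would pass 70% of its speed; a pose out of reach is approached as far as the arm can. A call with a gripper value outside its range is refused whole. "claw" is the finger opening in m, from 0 to 0.0918, set as the call begins (left out, the last holds). The fingers move at their own pace and stop on an object; "force" is the grip in N (left out, the last holds). Time passes only in rows, so rows that do not move let the fingers close. It gives the time, the measured TCP pose, the force, the opening and the grip force at its end, in the units of the state.
- sense(): the state, without advancing time (a new reading comes with each control period).
- grab_frame(name): name is "side" or "top" or "wrist"; returns (picture, depth): 400x640x3 uint8, red, green, blue; 400x640 float32, m along the optical axis (not along the pixel's ray), 0 where there is no reading.
- camera_info(name): a dict with "K" (3x3 intrinsics, pixels), "k1" (the pictures are not rectified: a ray, as slopes to the right and down, at radius r is drawn at 1 + k1 r^2 times it, then the intrinsics apply), "xyz" and "rotation" of the camera in the world; the wrist camera has in their place "tool_from_camera" (4x4, takes a point from camera to tool coordinates, whose origin is the TCP and whose axes are the flange's). Camera axes: x right, y up, looking along -z (the intrinsics and any distortion apply to the point x, -y, -z); pixel columns grow to the right and rows downward; lengths in m; the calibration is good to about 2 mm. A picture is of the moment at which its call begins: read the wrist's pose just before it. camera_info takes no time and is no camera call.
- sign_off(): hands the job in; it is judged then, once.
Trained networks look in the newest picture that a camera, given by its name, has taken for a name from the list of things; names that differ only in an ending like _2 or _b are one class to them, and where a whole thing is asked for, a point or a joint stands for the part that bears it (a point fixed in the world has none). Each returns a list of dicts, best first, with "p" (0 to 1); they miss things now and then, are a little off and sometimes report something else, mostly with a low value. They report only what shows in the picture. A call takes as long as a camera call. They do not tell look-alikes from the thing itself.
- recognise(camera, name): "point" ([x, y, z] in m, in the coordinates of the camera as it stood for that picture, good to about 4 mm: the middle of the surface that is visible of it).
- outline_of(camera, name): "mask" (400x640 bool, what is visible of it).
- mark_of(camera, name): "point" ([x, y, z] in m, in the coordinates of the camera as it stood for that picture, good to about 4 mm: a listed point, or the origin of a listed thing).
The state is a dict: "t": time; "qpos": joint angles; "dq": joint speeds; "joint_efforts": joint torques, N m; "position": TCP position; "tool_rot": TCP orientation; "wrist_force": force on the tool from outside, world axes, zero at the start; "wrist_torque": the same for the moment, N m; "finger_gap": opening from 0.0 (shut) to 1.0 (fully open); "grasp_force": force on a finger pad.
Only numpy, scipy, OpenCV 4.12 (cv2) and the standard library are available. Lean on these libraries where they do the work, as an engineer would, in place of code of your own. Each camera call takes 0.05 s, during which the arm holds its last target. There are 200 camera calls.

## Working session

There is one attempt and no reset: what is moved stays moved. The work goes in short steps, Python scripts to look and compute and a tool call to move; the robot and the scene stay as the last step left them, time stands still between calls to the robot, and variables do not carry over. Pictures are saved under pics/ and viewed, at most 10 in all, crops included, and the job is handed in when it is done.

Besides the shell and the picture viewer there is one more tool, called after ">>>" as name(argument=value, ...), one argument or row to a line, values as JSON. play_rows: Moves the arm, as the interface text tells. Its arguments: {"type":"object","properties":{"commands":{"type":"array"},"claw":{"type":"number"},"force":{"type":"number"}},"required":["commands"]}

```bash
mkdir -p pics
cat > h.py <<'E'
import numpy as np, cv2
from scipy.spatial.transform import Rotation as R
from rig import *
def cam(name,s=None):
    c=camera_info(name)
    if name=="wrist":
        s=s or sense(); T=np.eye(4);T[:3,:3]=R.from_quat(s["tool_rot"]).as_matrix();T[:3,3]=s["position"]
        return c,T@np.array(c["tool_from_camera"])
    T=np.eye(4);r=np.array(c["rotation"]);T[:3,:3]=r if r.shape==(3,3) else R.from_quat(r).as_matrix();T[:3,3]=c["xyz"];return c,T
def w(T,p): return (T[:3,:3]@np.array(p)+T[:3,3]).round(4)
def pix(c,T,P):
    p=T[:3,:3].T@(np.array(P)-T[:3,3]);x=np.array([p[0],-p[1]])/-p[2];x=x*(1+c["k1"]*(x@x));K=np.array(c["K"]);return (K[:2,:2]@x+K[:2,2]).round(0)
def cloud(c,T,d):
    K=np.array(c["K"]);v,u=np.mgrid[:400,:640];xd=np.stack([(u-K[0,2])/K[0,0],(v-K[1,2])/K[1,1]],-1);x=xd.copy()
    for _ in range(8): x=xd/(1+c["k1"]*(x**2).sum(-1,keepdims=True))
    P=np.stack([x[...,0]*d,-x[...,1]*d,-d],-1);return P@T[:3,:3].T+T[:3,3]
def save(n,img): cv2.imwrite("pics/"+n,img[...,::-1])
E
python3 - <<'E'
from h import *
s=sense();print({k:np.round(v,3) for k,v in s.items()})
ims=[]
for n in("side","top"):
    im,d=grab_frame(n);save(n+"0.png",im);ims.append(im);np.savez(n+"0",im=im,d=d)
    c,T=cam(n);print(n,c["xyz"])
    for o in("pail","stand","knurled_nut","ink_tub","ink_jar","paper_cup"):
        for f in(recognise,mark_of):
            print(o,f.__name__,[(round(q["p"],2),w(T,q["point"]),pix(c,T,w(T,q["point"]))) for q in f(n,o)[:4]])
    for o in("pail_grip","hook_seat","nut_grip"): print(o,[(round(q["p"],2),w(T,q["point"])) for q in mark_of(n,o)[:4]])
save("both.png",cv2.resize(np.vstack(ims),(480,600)))
E
```

```text
{'t': np.float64(0.0), 'qpos': array([ 1.062,  0.435,  0.025,  1.574, -0.012,  1.134, -0.075]), 'dq': array([-0.   , -0.001, -0.001,  0.   ,  0.001, -0.   , -0.001]), 'joint_efforts': array([ 0.0000e+00, -6.6786e+01,  9.8500e-01, -3.1446e+01, -6.1000e-02,
        4.3000e-02,  0.0000e+00]), 'position': array([ 0.246, -0.574,  0.226]), 'tool_rot': array([ 0.979,  0.201, -0.   , -0.001]), 'wrist_force': array([ 0.253, -0.56 ,  0.591]), 'wrist_torque': array([-0.002, -0.018, -0.03 ]), 'grasp_force': np.float64(0.0), 'finger_gap': np.float64(0.998)}
side [0.29508864 0.77304803 1.02802618]
pail call [(0.86, array([0.4181, 0.3983, 0.0507]), array([322., 352.])), (0.65, array([0.4976, 0.2621, 0.0424]), array([310., 293.]))]
pail call [(0.97, array([0.3547, 0.2369, 0.0028]), array([366., 309.])), (0.95, array([ 0.4171,  0.3969, -0.0021]), array([323., 361.])), (0.76, array([ 0.4971,  0.2668, -0.0023]), array([310., 303.]))]
stand call [(0.72, array([ 0.6523, -0.0588,  0.02  ]), array([300., 195.]))]
stand call [(0.81, array([ 0.6596, -0.0684,  0.0032]), array([299., 196.]))]
knurled_nut call 
[... 1916 characters left out ...]
ray([457., 220.])), (0.37, array([ 0.6611, -0.0689,  0.0019]), array([361., 164.]))]
ink_jar call []
ink_jar call [(0.68, array([ 0.7086, -0.284 , -0.0012]), array([440., 145.])), (0.64, array([0.7084, 0.2613, 0.0049]), array([235., 149.]))]
paper_cup call [(0.7, array([0.719 , 0.2683, 0.0459]), array([230., 141.])), (0.27, array([0.4961, 0.2696, 0.0283]), array([230., 229.]))]
paper_cup call [(0.97, array([0.7072, 0.2598, 0.003 ]), array([236., 150.]))]
pail_grip [(0.82, array([0.3573, 0.2317, 0.2026])), (0.81, array([0.4952, 0.2703, 0.1358])), (0.7, array([0.4158, 0.395 , 0.1998]))]
hook_seat [(0.88, array([ 0.5663, -0.0629,  0.2008]))]
nut_grip [(0.56, array([ 0.6623, -0.0627,  0.241 ]))]
```

View pics/side0.png

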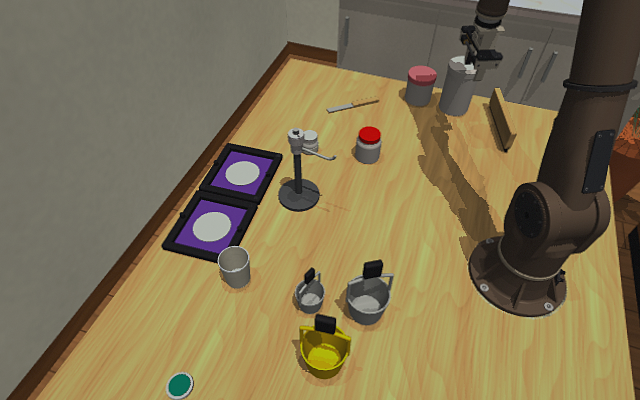

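View pics/top0.png

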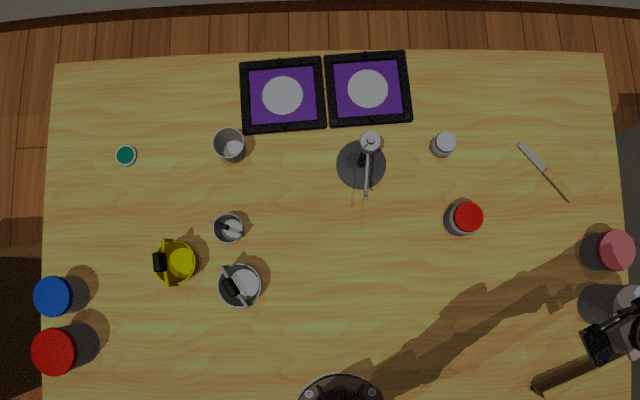

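The candidates are the yellow pail at side (325,350), the large steel pail at (368,295) and the small steel pail at (311,293). I choose the small steel one, at about (0.497, 0.268). Next I get the yaw of its handle and of the hook, and check the choice in a crop.

Run:
```python
from h import *
cr=[]
for n in("side","top"):
    f=np.load(n+"0.npz");c,T=cam(n);P=cloud(c,T,f["d"]);ok=f["d"]>0
    X=P[ok]
    def pca(m,l):
        Q=X[m]
        if len(Q)<4: print(n,l,len(Q));return
        xy=Q[:,:2];q=xy.mean(0);U,S,V=np.linalg.svd(xy-q);print(n,l,len(Q),q.round(4),"ang",np.degrees(np.arctan2(V[0,1],V[0,0])).round(1),S.round(4),"z",Q[:,2].min().round(3),Q[:,2].max().round(3), "ext",np.ptp((xy-q)@V.T,axis=0).round(3))
    r=np.hypot(X[:,0]-.497,X[:,1]-.268)
    pca((r<.055)&(X[:,2]>.122)&(X[:,2]<.17),"grip");pca((r<.055)&(X[:,2]>.08)&(X[:,2]<.17),"handle")
    h=np.hypot(X[:,0]-.659,X[:,1]+.067)
    pca((h>.035)&(h<.125)&(X[:,2]>.17)&(X[:,2]<.24)&(X[:,0]<.64),"hook")
    pca((h<.03)&(X[:,2]>.235)&(X[:,2]<.3),"nut")
    Q=X[(h<.04)&(X[:,2]>.2)];print("zmax",Q[:,2].max() if len(Q) else 0)
    u,v=(311,290) if n=="side" else(229,228)
    cr.append(cv2.resize(f["im"][v-40:v+40,u-40:u+40],(400,400),interpolation=cv2.INTER_CUBIC))
save("crop.png",np.hstack(cr))
```

```text
side grip 128 [0.4959 0.2731] ang 66.7 [0.1051 0.0371] z 0.123 0.16 ext [0.031 0.013]
side handle 200 [0.4971 0.2742] ang 69.5 [0.2765 0.0423] z 0.082 0.16 ext [0.079 0.013]
side hook 86 [ 0.5819 -0.0599] ang 174.4 [0.2288 0.023 ] z 0.199 0.224 ext [0.082 0.012]
side nut 237 [ 0.6577 -0.06  ] ang -160.8 [0.1821 0.1531] z 0.235 0.273 ext [0.043 0.042]
zmax 0.27265659157723765
top grip 81 [0.4958 0.2673] ang -109.6 [0.0841 0.0312] z 0.122 0.159 ext [0.03  0.012]
top handle 129 [0.4951 0.2649] ang -109.1 [0.2193 0.0334] z 0.083 0.159 ext [0.078 0.012]
top hook 135 [ 0.5838 -0.0611] ang 175.1 [0.2818 0.0265] z 0.197 0.222 ext [0.084 0.008]
top nut 387 [ 0.6567 -0.0671] ang 143.6 [0.2338 0.2264] z 0.235 0.272 ext [0.046 0.045]
zmax 0.27231762326287856
```

View pics/crop.png

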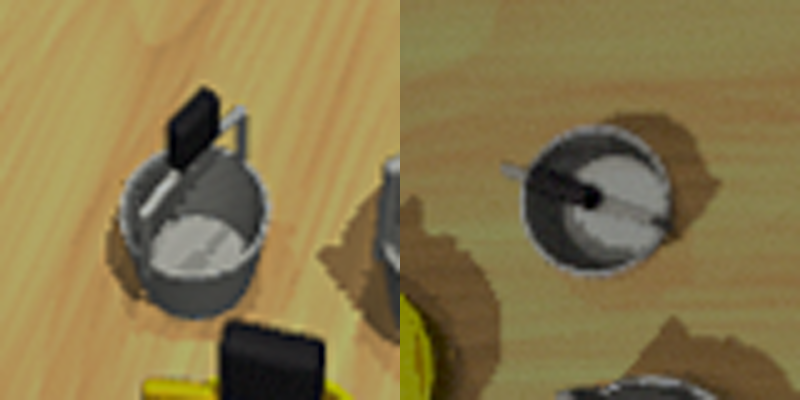

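The crop shows a small grey steel pail with its black grip at (195,130) and the handle line at about 69° in the world. That is the right one. The gripper first turns 136° counter-clockwise and rises.

>>> play_rows(
  commands=[
    {"linear": [0, 0, -0.005], "delta_rot": [0, 0, -0.1187]},
    {"linear": [0, 0, -0.005], "delta_rot": [0, 0, -0.1187]},
    {"linear": [0, 0, -0.005], "delta_rot": [0, 0, -0.1187]},
    {"linear": [0, 0, -0.005], "delta_rot": [0, 0, -0.1187]},
    {"linear": [0, 0, -0.005], "delta_rot": [0, 0, -0.1187]},
    {"linear": [0, 0, -0.005], "delta_rot": [0, 0, -0.1187]},
    {"linear": [0, 0, -0.005], "delta_rot": [0, 0, -0.1187]},
    {"linear": [0, 0, -0.005], "delta_rot": [0, 0, -0.1187]},
    {"linear": [0, 0, -0.005], "delta_rot": [0, 0, -0.1187]},
    {"linear": [0, 0, -0.005], "delta_rot": [0, 0, -0.1187]},
    {"linear": [0, 0, -0.005], "delta_rot": [0, 0, -0.1187]},
    {"linear": [0, 0, -0.005], "delta_rot": [0, 0, -0.1187]},
    {"linear": [0, 0, -0.005], "delta_rot": [0, 0, -0.1187]},
    {"linear": [0, 0, -0.005], "delta_rot": [0, 0, -0.1187]},
    {"linear": [0, 0, 0], "delta_rot": [0, 0, -0.1187]},
    {"linear": [0, 0, 0], "delta_rot": [0, 0, -0.1187]},
    {"linear": [0, 0, 0], "delta_rot": [0, 0, -0.1187]},
    {"linear": [0, 0, 0], "delta_rot": [0, 0, -0.1187]},
    {"linear": [0, 0, 0], "delta_rot": [0, 0, -0.1187]},
    {"linear": [0, 0, 0], "delta_rot": [0, 0, -0.1187]},
  ],
  claw=0.0918,
)

```text
t: 3.27
position: [0.2466, -0.5743, 0.2968]
tool_rot: [0.177, 0.984, -0.0, -0.0]
wrist_force: [0.6, -0.9, 0.0]
finger_gap: 1.004
grasp_force: 0.0
```

```bash
cat >> h.py <<'E'
def goto(xyz,yaw):
    "tool-frame shift and turn about z so that TCP at xyz, tool y at world angle yaw (deg, mod 180)"
    s=sense();M=R.from_quat(s["tool_rot"]).as_matrix();a=np.degrees(np.arctan2(M[1,1],M[0,1]))
    print("pos",np.round(s["position"],4),"yaw",a.round(2),"tilt",M[:2,2].round(4),"q",np.round(s["qpos"],2),"t",round(s["t"],2),"F",np.round(s["wrist_force"],1),"Tz",np.round(s["wrist_torque"],2),"gap",round(s["finger_gap"],3),"gf",round(s["grasp_force"],1))
    print("shift",(M.T@(np.array(xyz)-s["position"])).round(4),"rz",round(-np.radians((yaw-a+90)%180-90),4))
E
python3 -c "
from h import *
goto([.497,.268,.30],69)"
```

```text
pos [ 0.2466 -0.5743  0.2968] yaw 69.59 tilt [-0.0001 -0.0001] q [ 1.4   0.44 -0.48  1.44  0.2   1.32  2.12] t 3.27 F [ 0.6 -0.9  0. ] Tz [ 0.08 -0.14  0.03] gap 1.004 gf 0.0
shift [ 0.059   0.8768 -0.0034] rz 0.0103
```

>>> play_rows(
  commands=[
    {"linear": [0.002, 0.0292, 0], "delta_rot": [0, 0, 0.01]},
    {"linear": [0.002, 0.0292, 0], "delta_rot": [0, 0, 0]},
    {"linear": [0.002, 0.0292, 0], "delta_rot": [0, 0, 0]},
    {"linear": [0.002, 0.0292, 0], "delta_rot": [0, 0, 0]},
    {"linear": [0.002, 0.0292, 0], "delta_rot": [0, 0, 0]},
    {"linear": [0.002, 0.0292, 0], "delta_rot": [0, 0, 0]},
    {"linear": [0.002, 0.0292, 0], "delta_rot": [0, 0, 0]},
    {"linear": [0.002, 0.0292, 0], "delta_rot": [0, 0, 0]},
    {"linear": [0.002, 0.0292, 0], "delta_rot": [0, 0, 0]},
    {"linear": [0.002, 0.0292, 0], "delta_rot": [0, 0, 0]},
    {"linear": [0.002, 0.0292, 0], "delta_rot": [0, 0, 0]},
    {"linear": [0.002, 0.0292, 0], "delta_rot": [0, 0, 0]},
    {"linear": [0.002, 0.0292, 0], "delta_rot": [0, 0, 0]},
    {"linear": [0.002, 0.0292, 0], "delta_rot": [0, 0, 0]},
    {"linear": [0.002, 0.0292, 0], "delta_rot": [0, 0, 0]},
    {"linear": [0.002, 0.0292, 0], "delta_rot": [0, 0, 0]},
    {"linear": [0.002, 0.0292, 0], "delta_rot": [0, 0, 0]},
    {"linear": [0.002, 0.0292, 0], "delta_rot": [0, 0, 0]},
    {"linear": [0.002, 0.0292, 0], "delta_rot": [0, 0, 0]},
    {"linear": [0.002, 0.0292, 0], "delta_rot": [0, 0, 0]},
  ],
)

```text
t: 4.93
position: [0.4215, -0.0143, 0.297]
tool_rot: [0.185, 0.983, -0.0, 0.0]
wrist_force: [0.2, -0.6, -0.1]
finger_gap: 1.004
grasp_force: 0.0
```

>>> play_rows(
  commands=[
    {"linear": [0.002, 0.0292, 0], "delta_rot": [0, 0, 0]},
    {"linear": [0.002, 0.0292, 0], "delta_rot": [0, 0, 0]},
    {"linear": [0.002, 0.0292, 0], "delta_rot": [0, 0, 0]},
    {"linear": [0.002, 0.0292, 0], "delta_rot": [0, 0, 0]},
    {"linear": [0.002, 0.0292, 0], "delta_rot": [0, 0, 0]},
    {"linear": [0.002, 0.0292, 0], "delta_rot": [0, 0, 0]},
    {"linear": [0.002, 0.0292, 0], "delta_rot": [0, 0, 0]},
    {"linear": [0.002, 0.0292, 0], "delta_rot": [0, 0, 0]},
    {"linear": [0.002, 0.0292, 0], "delta_rot": [0, 0, 0]},
    {"linear": [0.001, 0.0292, 0], "delta_rot": [0, 0, 0]},
    {"linear": [0, 0, 0], "delta_rot": [0, 0, 0]},
    {"linear": [0, 0, 0], "delta_rot": [0, 0, 0]},
    {"linear": [0, 0, 0], "delta_rot": [0, 0, 0]},
  ],
)

```text
t: 6.02
position: [0.5097, 0.263, 0.2965]
tool_rot: [0.185, 0.983, -0.0, -0.0]
wrist_force: [0.5, -0.0, -0.2]
finger_gap: 1.0
grasp_force: 0.0
```

Run:
```python
from h import *
goto([.497,.268,.122],69)
s=sense();im,d=grab_frame("wrist");save("w1.png",im);c,T=cam("wrist",s)
for o in("pail","pail_grip"): print(o,[(round(q["p"],2),w(T,q["point"])) for q in mark_of("wrist",o)[:4]])
X=cloud(c,T,d)[d>0];m=(np.hypot(X[:,0]-.497,X[:,1]-.268)<.055)&(X[:,2]>.12)&(X[:,2]<.17)
xy=X[m][:,:2];q=xy.mean(0);U,S,V=np.linalg.svd(xy-q,full_matrices=False);print(len(xy),q,np.degrees(np.arctan2(V[0,1],V[0,0])),np.ptp((xy-q)@V.T,axis=0),X[m][:,2].max())
```

```text
pos [0.5097 0.263  0.2965] yaw 68.7 tilt [-0.0004 -0.0006] q [ 0.06  0.45 -0.92  1.54  0.37  1.33  0.3 ] t 6.02 F [ 0.5 -0.  -0.2] Tz [ 0.03 -0.17 -0.02] gap 1.0 gf 0.0
shift [1.360e-02 1.000e-04 1.745e-01] rz -0.0052
pail [(0.8, array([0.4945, 0.2668, 0.0044])), (0.73, array([0.415 , 0.4055, 0.0012])), (0.69, array([ 0.3513,  0.2397, -0.0044]))]
pail_grip [(0.82, array([0.4091, 0.3955, 0.2003])), (0.72, array([0.3567, 0.2423, 0.2009])), (0.7, array([0.4957, 0.2692, 0.1405]))]
429 [0.49287426 0.27096604] 69.62865477441376 [0.02906354 0.01232521] 0.15589315741060905
```

View pics/w1.png

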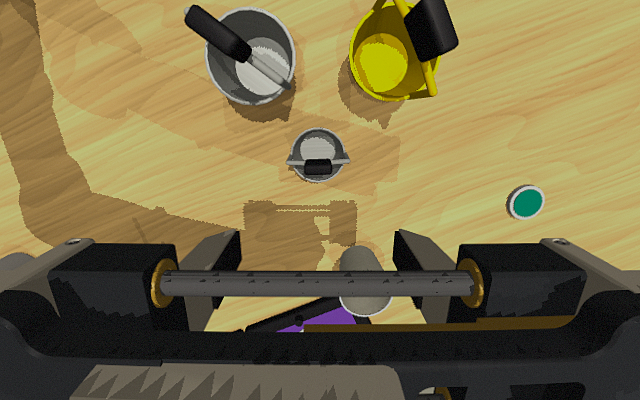

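The wrist picture shows the small pail's grip at (318,167), square between the fingers, with the neighbouring pails clear. I shift over it and descend.

>>> play_rows(
  commands=[
    {"linear": [0.004, 0, 0], "delta_rot": [0, 0, -0.005]},
    {"linear": [0.004, 0, 0], "delta_rot": [0, 0, 0]},
    {"linear": [0.004, 0, 0], "delta_rot": [0, 0, 0]},
    {"linear": [0.004, 0, 0], "delta_rot": [0, 0, 0]},
    {"linear": [0, 0, 0.02], "delta_rot": [0, 0, 0]},
    {"linear": [0, 0, 0.02], "delta_rot": [0, 0, 0]},
    {"linear": [0, 0, 0.02], "delta_rot": [0, 0, 0]},
    {"linear": [0, 0, 0.02], "delta_rot": [0, 0, 0]},
    {"linear": [0, 0, 0.02], "delta_rot": [0, 0, 0]},
    {"linear": [0, 0, 0.02], "delta_rot": [0, 0, 0]},
    {"linear": [0, 0, 0.02], "delta_rot": [0, 0, 0]},
    {"linear": [0, 0, 0.015], "delta_rot": [0, 0, 0]},
    {"linear": [0, 0, 0.01], "delta_rot": [0, 0, 0]},
    {"linear": [0, 0, 0.009], "delta_rot": [0, 0, 0]},
    {"linear": [0, 0, 0], "delta_rot": [0, 0, 0]},
    {"linear": [0, 0, 0], "delta_rot": [0, 0, 0]},
  ],
)

```text
t: 7.5
position: [0.4948, 0.2693, 0.123]
tool_rot: [0.182, 0.983, 0.0, -0.0]
wrist_force: [0.8, -0.2, 0.4]
finger_gap: 0.999
grasp_force: 0.0
```

Run:
```python
from h import *
goto([.495,.269,.122],69)
```

```text
pos [0.4948 0.2693 0.123 ] yaw 68.99 tilt [-0.      0.0001] q [-0.01  0.59 -0.84  1.8   0.52  0.99  0.14] t 7.5 F [ 0.8 -0.2  0.4] Tz [ 0.06 -0.11 -0.02] gap 0.999 gf 0.0
shift [-0.0003 -0.0003  0.001 ] rz -0.0002
```

>>> play_rows(
  commands=[
    {"linear": [0, 0, 0], "delta_rot": [0, 0, 0]},
    {"linear": [0, 0, 0], "delta_rot": [0, 0, 0]},
    {"linear": [0, 0, 0], "delta_rot": [0, 0, 0]},
    {"linear": [0, 0, 0], "delta_rot": [0, 0, 0]},
    {"linear": [0, 0, 0], "delta_rot": [0, 0, 0]},
    {"linear": [0, 0, 0], "delta_rot": [0, 0, 0]},
    {"linear": [0, 0, 0], "delta_rot": [0, 0, 0]},
    {"linear": [0, 0, 0], "delta_rot": [0, 0, 0]},
    {"linear": [0, 0, 0], "delta_rot": [0, 0, 0]},
    {"linear": [0, 0, 0], "delta_rot": [0, 0, 0]},
  ],
  claw=0.02,
  force=20,
)

```text
t: 8.33
position: [0.4948, 0.2692, 0.1227]
tool_rot: [0.182, 0.983, 0.0, 0.0]
wrist_force: [1.0, 1.6, -1.9]
finger_gap: 0.327
grasp_force: 19.7
```

>>> play_rows(
  commands=[
    {"linear": [0, 0, -0.008], "delta_rot": [0, 0, 0]},
    {"linear": [0, 0, -0.012], "delta_rot": [0, 0, 0]},
    {"linear": [0, 0, -0.015], "delta_rot": [0, 0, 0]},
    {"linear": [0, 0, -0.015], "delta_rot": [0, 0, 0]},
    {"linear": [0, 0, -0.015], "delta_rot": [0, 0, 0]},
    {"linear": [0, 0, -0.015], "delta_rot": [0, 0, 0]},
    {"linear": [0, 0, -0.015], "delta_rot": [0, 0, 0]},
    {"linear": [0, 0, -0.015], "delta_rot": [0, 0, 0]},
    {"linear": [0, 0, -0.01], "delta_rot": [0, 0, 0]},
    {"linear": [0, 0, 0], "delta_rot": [0, 0, -0.07]},
    {"linear": [0, 0, 0], "delta_rot": [0, 0, -0.07]},
    {"linear": [0, 0, 0], "delta_rot": [0, 0, -0.07]},
    {"linear": [0, 0, 0], "delta_rot": [0, 0, -0.07]},
    {"linear": [0, 0, 0], "delta_rot": [0, 0, 0]},
    {"linear": [0, 0, 0], "delta_rot": [0, 0, 0]},
  ],
)

```text
t: 9.58
position: [0.4948, 0.2691, 0.2431]
tool_rot: [0.044, 0.999, 0.0, -0.0]
wrist_force: [0.2, -0.4, -2.2]
finger_gap: 0.324
grasp_force: 20.0
```

Run:
```python
from h import *
goto([.439,-.049,.2415],85)
```

```text
pos [0.4948 0.2691 0.2431] yaw 84.9 tilt [-0.      0.0002] q [ 0.08  0.5  -0.98  1.65  0.43  1.23  0.49] t 9.58 F [ 0.2 -0.4 -2.2] Tz [ 0.11 -0.14 -0.03] gap 0.324 gf 20.0
shift [ 0.0273 -0.3218  0.0015] rz -0.0017
```

>>> play_rows(
  commands=[
    {"linear": [0.0015, -0.01, 0], "delta_rot": [0, 0, 0]},
    {"linear": [0.0015, -0.015, 0], "delta_rot": [0, 0, 0]},
    {"linear": [0.0015, -0.02, 0], "delta_rot": [0, 0, 0]},
    {"linear": [0.0015, -0.02, 0], "delta_rot": [0, 0, 0]},
    {"linear": [0.0015, -0.02, 0], "delta_rot": [0, 0, 0]},
    {"linear": [0.0015, -0.02, 0], "delta_rot": [0, 0, 0]},
    {"linear": [0.0015, -0.02, 0], "delta_rot": [0, 0, 0]},
    {"linear": [0.0015, -0.02, 0], "delta_rot": [0, 0, 0]},
    {"linear": [0.0015, -0.02, 0], "delta_rot": [0, 0, 0]},
    {"linear": [0.0015, -0.02, 0], "delta_rot": [0, 0, 0]},
    {"linear": [0.0015, -0.02, 0], "delta_rot": [0, 0, 0]},
    {"linear": [0.0015, -0.02, 0], "delta_rot": [0, 0, 0]},
    {"linear": [0.0015, -0.02, 0], "delta_rot": [0, 0, 0]},
    {"linear": [0.0015, -0.02, 0], "delta_rot": [0, 0, 0]},
    {"linear": [0.0015, -0.02, 0], "delta_rot": [0, 0, 0]},
    {"linear": [0.0015, -0.02, 0], "delta_rot": [0, 0, 0]},
    {"linear": [0.0015, -0.012, 0], "delta_rot": [0, 0, 0]},
    {"linear": [0.001, -0.005, 0], "delta_rot": [0, 0, 0]},
    {"linear": [0, 0, 0], "delta_rot": [0, 0, 0]},
    {"linear": [0, 0, 0], "delta_rot": [0, 0, 0]},
  ],
)

```text
t: 11.25
position: [0.4404, -0.049, 0.2429]
tool_rot: [0.044, 0.999, -0.0, 0.0]
wrist_force: [0.4, 0.2, -1.7]
finger_gap: 0.328
grasp_force: 20.0
```

Run:
```python
from h import *
goto([.563,-.060,.2415],85)
ims=[]
for n in("top","side"):
    c,T=cam(n);im,d=grab_frame(n);ims.append(im)
    for o in("pail","stand","pail_grip","hook_seat","nut_grip"): print(n,o,[(round(q["p"],2),w(T,q["point"])) for q in mark_of(n,o)[:4]])
    X=cloud(c,T,d)[d>0]
    h=np.hypot(X[:,0]-.659,X[:,1]+.067);Q=X[(h>.035)&(h<.13)&(X[:,2]>.19)&(X[:,2]<.226)&(X[:,0]<.64)&(abs(X[:,1]+.06)<.03)&(X[:,0]>.525)]
    print(len(Q),Q.mean(0),"tip",Q[:,0].min(),np.polyfit(Q[:,0],Q[:,1],1))
    # pail handle
    s=sense()["position"];Q=X[(np.hypot(X[:,0]-s[0],X[:,1]-s[1])<.06)&(X[:,2]<.225)&(X[:,2]>.16)]
    print("pail pts",len(Q),Q.mean(0),Q.max(0))
save("st.png",np.hstack([ims[0][100:340,200:500],ims[1][60:300,200:500]]))
```

```text
pos [ 0.4404 -0.049   0.2429] yaw 84.96 tilt [ 0.0003 -0.0001] q [ 0.88  0.28 -1.06  1.91  0.28  1.11  1.19] t 11.25 F [ 0.4  0.2 -1.7] Tz [ 0.11 -0.16 -0.01] gap 0.328 gf 20.0
shift [-0.1231 -0.0002  0.0014] rz -0.0006
top pail [(0.94, array([ 0.3555,  0.2371, -0.0025])), (0.75, array([ 0.4152,  0.3972, -0.0016])), (0.46, array([0.7065, 0.2623, 0.0035])), (0.39, array([ 0.6576, -0.0707,  0.223 ]))]
top stand [(0.74, array([ 6.576e-01, -7.030e-02,  3.000e-04]))]
top pail_grip [(0.73, array([0.4135, 0.3994, 0.1987])), (0.6, array([0.3544, 0.2319, 0.1995]))]
top hook_seat [(0.85, array([ 0.5655, -0.0612,  0.2027])), (0.21, array([ 0.6579, -0.0703,  0.2245]))]
top nut_grip [(0.74, array([ 0.6618, -0.0647,  0.2411]))]
135 [ 0.58360659 -0.0610896   0.20538625] tip 0.5393124631532492 [-0.08505418 -0.01145142]
pail pts 2 [ 0.44409236 -0.00830124  0.17914332] [ 0.44496064 -0.00807016  0.18470576]
side pail [(0.73, array([ 0.4134,  0.3956, -0.0011])), (0.66, array([ 0.4393, -0.0491,  0.1163])), (0.24, array([ 0.6612, -0.0722,  0.0035]))]
side stand [(0.15, array([ 0.5656, -0.0619,  0.2056]))]
side pail_grip [(0.76, array([0.4082, 0.4009, 0.2024])), (0.63, array([0.3559, 0.2372, 0.2039])), (0.58, array([ 0.4406, -0.048 ,  0.263 ]))]
side hook_seat [(0.92, array([ 0.5641, -0.0642,  0.2061]))]
side nut_grip [(0.63, array([ 0.661 , -0.0692,  0.248 ]))]
86 [ 0.58187897 -0.05969742  0.20813267] tip 0.5427532737099825 [-0.09473602 -0.00457253]
pail pts 392 [ 0.4429796  -0.0466434   0.17669878] [ 0.48107247 -0.0071049   0.22446364]
```

View pics/st.png

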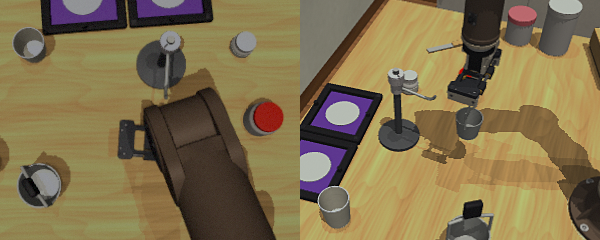

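The pail hangs from the gripper at right-image (468,123), in line with the hook. I move it in along the hook direction.

>>> play_rows(
  commands=[
    {"linear": [-0.01, 0, 0], "delta_rot": [0, 0, 0]},
    {"linear": [-0.01, 0, 0], "delta_rot": [0, 0, 0]},
    {"linear": [-0.01, 0, 0], "delta_rot": [0, 0, 0]},
    {"linear": [-0.01, 0, 0], "delta_rot": [0, 0, 0]},
    {"linear": [-0.01, 0, 0], "delta_rot": [0, 0, 0]},
    {"linear": [-0.01, 0, 0], "delta_rot": [0, 0, 0]},
    {"linear": [-0.01, 0, 0], "delta_rot": [0, 0, 0]},
    {"linear": [-0.01, 0, 0], "delta_rot": [0, 0, 0]},
    {"linear": [-0.01, 0, 0], "delta_rot": [0, 0, 0]},
    {"linear": [-0.01, 0, 0], "delta_rot": [0, 0, 0]},
    {"linear": [-0.01, 0, 0], "delta_rot": [0, 0, 0]},
    {"linear": [-0.009, 0, 0], "delta_rot": [0, 0, 0]},
    {"linear": [-0.004, 0, 0], "delta_rot": [0, 0, 0]},
    {"linear": [0, 0, 0], "delta_rot": [0, 0, 0]},
    {"linear": [0, 0, 0], "delta_rot": [0, 0, 0]},
  ],
)

```text
t: 13.1
position: [0.5629, -0.0598, 0.2426]
tool_rot: [0.043, 0.999, 0.0, -0.0]
wrist_force: [-0.1, -0.0, -1.2]
finger_gap: 0.327
grasp_force: 20.0
```

Run:
```python
from h import *
goto([.564,-.061,.2115],85)
```

```text
pos [ 0.5629 -0.0598  0.2426] yaw 85.04 tilt [-0.0005  0.0001] q [ 0.67  0.5  -0.96  1.64  0.43  1.23  1.11] t 13.1 F [-0.1 -0.  -1.2] Tz [ 0.1  -0.16  0.  ] gap 0.327 gf 20.0
shift [-0.0012 -0.0011  0.0311] rz 0.0007
```

>>> play_rows(
  commands=[
    {"linear": [-0.001, -0.001, 0.005], "delta_rot": [0, 0, 0]},
    {"linear": [0, 0, 0.005], "delta_rot": [0, 0, 0]},
    {"linear": [0, 0, 0.005], "delta_rot": [0, 0, 0]},
    {"linear": [0, 0, 0.005], "delta_rot": [0, 0, 0]},
    {"linear": [0, 0, 0.004], "delta_rot": [0, 0, 0]},
    {"linear": [0, 0, 0.003], "delta_rot": [0, 0, 0]},
    {"linear": [0, 0, 0.001], "delta_rot": [0, 0, 0]},
    {"linear": [0, 0, 0], "delta_rot": [0, 0, 0]},
  ],
)

```text
t: 13.77
position: [0.5638, -0.0611, 0.2144]
tool_rot: [0.043, 0.999, 0.0, -0.0]
wrist_force: [0.2, -0.1, -1.0]
finger_gap: 0.327
grasp_force: 20.0
```

>>> play_rows(
  commands=[
    {"linear": [0, 0, 0.001], "delta_rot": [0, 0, 0]},
    {"linear": [0, 0, 0.001], "delta_rot": [0, 0, 0]},
    {"linear": [0, 0, 0], "delta_rot": [0, 0, 0]},
  ],
)

```text
t: 14.02
position: [0.564, -0.0611, 0.2127]
tool_rot: [0.043, 0.999, -0.0, 0.0]
wrist_force: [-0.6, 0.1, -1.6]
finger_gap: 0.325
grasp_force: 20.0
```

>>> play_rows(
  commands=[
    {"linear": [0, 0, 0.001], "delta_rot": [0, 0, 0]},
    {"linear": [0, 0, 0.001], "delta_rot": [0, 0, 0]},
    {"linear": [0, 0, 0], "delta_rot": [0, 0, 0]},
  ],
)

```text
t: 14.27
position: [0.5642, -0.0611, 0.2114]
tool_rot: [0.043, 0.999, -0.0, 0.0]
wrist_force: [-1.1, -0.6, 4.5]
finger_gap: 0.326
grasp_force: 20.0
```

Run:
```python
from h import *
goto([.564,-.061,.2115],85)
```

```text
pos [ 0.5642 -0.0611  0.2114] yaw 85.02 tilt [ 0.0007 -0.0004] q [ 0.66  0.52 -0.94  1.68  0.46  1.17  1.08] t 14.27 F [-1.1 -0.6  4.5] Tz [ 0.01  0.23 -0.01] gap 0.326 gf 20.0
shift [ 0.0002  0.     -0.0001] rz 0.0004
```

Contact, with the wrist force now +4.5 N. I back up a hair and release.

>>> play_rows(
  commands=[
    {"linear": [0, 0, -0.0005], "delta_rot": [0, 0, 0]},
    {"linear": [0, 0, 0], "delta_rot": [0, 0, 0]},
    {"linear": [0, 0, 0], "delta_rot": [0, 0, 0]},
    {"linear": [0, 0, 0], "delta_rot": [0, 0, 0]},
    {"linear": [0, 0, 0], "delta_rot": [0, 0, 0]},
    {"linear": [0, 0, 0], "delta_rot": [0, 0, 0]},
    {"linear": [0, 0, 0], "delta_rot": [0, 0, 0]},
    {"linear": [0, 0, 0], "delta_rot": [0, 0, 0]},
  ],
  claw=0.06,
)

```text
t: 14.93
position: [0.5639, -0.0611, 0.2112]
tool_rot: [0.043, 0.999, -0.0, -0.0]
wrist_force: [0.4, 0.7, 0.0]
finger_gap: 0.652
grasp_force: 0.0
```

>>> play_rows(
  commands=[
    {"linear": [0, 0, -0.01], "delta_rot": [0, 0, 0]},
    {"linear": [0, 0, -0.015], "delta_rot": [0, 0, 0]},
    {"linear": [0, 0, -0.02], "delta_rot": [0, 0, 0]},
    {"linear": [0, 0, -0.02], "delta_rot": [0, 0, 0]},
    {"linear": [0, 0, -0.015], "delta_rot": [0, 0, 0]},
    {"linear": [0, 0, -0.01], "delta_rot": [0, 0, 0]},
    {"linear": [0, 0, 0], "delta_rot": [0, 0, 0]},
    {"linear": [0, 0, 0], "delta_rot": [0, 0, 0]},
  ],
)

```text
t: 15.6
position: [0.564, -0.0611, 0.3014]
tool_rot: [0.044, 0.999, -0.0, 0.0]
wrist_force: [-0.7, -0.6, -0.2]
finger_gap: 0.654
grasp_force: 0.0
```

Run:
```python
from h import *
goto([.6585,-.0685,.30],140)
for n in("side","top"):
    im,d=grab_frame(n);c,T=cam(n)
    for o in("pail","pail_bar","nut_grip","hook_seat","knurled_nut"): print(n,o,[(round(q["p"],2),w(T,q["point"])) for q in mark_of(n,o)[:4]])
    X=cloud(c,T,d)[d>0];h=np.hypot(X[:,0]-.659,X[:,1]+.067);Q=X[(h<.022)&(X[:,2]>.25)&(X[:,2]<.262)];print(len(Q),Q.mean(0) if len(Q) else 0,(Q.min(0)+Q.max(0))/2,Q.max(0)-Q.min(0))
    if n=="side": save("hang.png",cv2.resize(im[60:260,220:460],(720,600),interpolation=cv2.INTER_CUBIC))
```

```text
pos [ 0.564  -0.0611  0.3014] yaw 85.01 tilt [ 0.0006 -0.0003] q [ 0.68  0.45 -0.98  1.55  0.38  1.35  1.15] t 15.6 F [-0.7 -0.6 -0.2] Tz [ 0.13 -0.13 -0.02] gap 0.654 gf 0.0
shift [-0.0948  0.0009  0.0015] rz -0.9597
side pail [(0.89, array([ 0.5629, -0.0595,  0.0894])), (0.84, array([ 0.4141,  0.3968, -0.0011])), (0.6, array([0.6987, 0.2651, 0.0035])), (0.58, array([0.3593, 0.2396, 0.0029]))]
side pail_bar [(0.86, array([0.4124, 0.4014, 0.1639])), (0.67, array([ 0.5675, -0.063 ,  0.2029]))]
side nut_grip []
side hook_seat [(0.61, array([ 0.5664, -0.0604,  0.205 ]))]
side knurled_nut []
121 [ 0.6573403  -0.06160052  0.25692665] [ 0.65975091 -0.06769218  0.25552333] [0.04127743 0.0422505  0.01045154]
top pail [(0.95, array([ 0.5661, -0.0605,  0.0905])), (0.76, array([ 0.3564,  0.24  , -0.0023])), (0.7, array([ 0.4149,  0.3976, -0.0025]))]
top pail_bar [(0.69, array([ 0.5652, -0.0599,  0.2003])), (0.69, array([0.3546, 0.2414, 0.1576])), (0.57, array([0.4134, 0.3952, 0.1653]))]
top nut_grip []
top hook_seat [(0.44, array([ 0.5635, -0.0601,  0.2031]))]
top knurled_nut [(0.49, array([ 0.568 , -0.0558,  0.0932]))]Traceback (most recent call last):
  File "<stdin>", line 6, in <module>
    return umr_minimum(a, axis, None, out, keepdims, initial, where)
ValueError: zero-size array to reduction operation minimum which has no identity
```

View pics/hang.png

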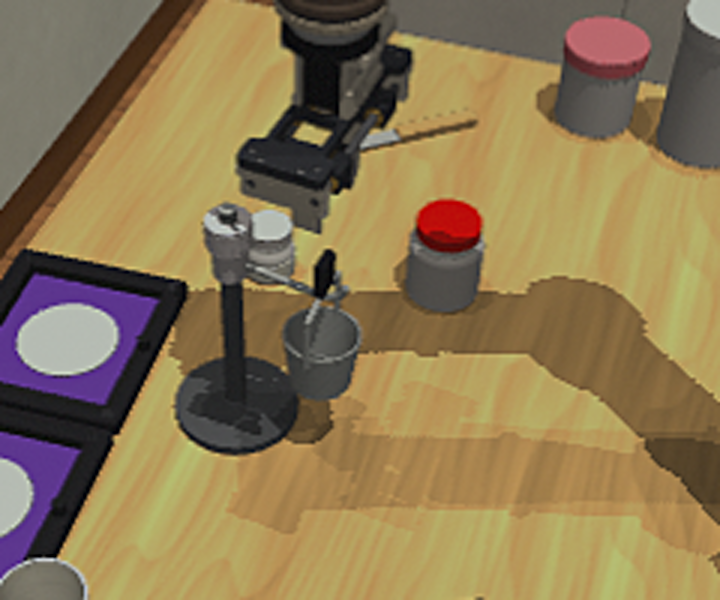

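The pail hangs upright on the hook at (320,320), free of the gripper. I move over the nut, turning the wrist counter-clockwise to leave room for screwing.

>>> play_rows(
  commands=[
    {"linear": [-0.01, 0, 0], "delta_rot": [0, 0, 0]},
    {"linear": [-0.015, 0, 0], "delta_rot": [0, 0, 0]},
    {"linear": [-0.02, 0, 0], "delta_rot": [0, 0, 0]},
    {"linear": [-0.02, 0, 0], "delta_rot": [0, 0, 0]},
    {"linear": [-0.02, 0, 0], "delta_rot": [0, 0, 0]},
    {"linear": [-0.01, 0, 0], "delta_rot": [0, 0, 0]},
    {"linear": [0, 0, 0], "delta_rot": [0, 0, -0.1]},
    {"linear": [0, 0, 0], "delta_rot": [0, 0, -0.1]},
    {"linear": [0, 0, 0], "delta_rot": [0, 0, -0.1]},
    {"linear": [0, 0, 0], "delta_rot": [0, 0, -0.1]},
    {"linear": [0, 0, 0], "delta_rot": [0, 0, -0.1]},
    {"linear": [0, 0, 0], "delta_rot": [0, 0, -0.1]},
    {"linear": [0, 0, 0], "delta_rot": [0, 0, -0.1]},
    {"linear": [0, 0, 0], "delta_rot": [0, 0, -0.1]},
    {"linear": [0, 0, 0], "delta_rot": [0, 0, -0.1]},
    {"linear": [0, 0, 0], "delta_rot": [0, 0, -0.1]},
    {"linear": [0, 0, 0], "delta_rot": [0, 0, 0]},
    {"linear": [0, 0, 0], "delta_rot": [0, 0, 0]},
  ],
  claw=0.076,
)

```text
t: 17.7
position: [0.659, -0.0694, 0.3008]
tool_rot: [-0.439, 0.898, 0.0, 0.0]
wrist_force: [-0.5, -0.0, -0.5]
finger_gap: 0.825
grasp_force: 0.0
```

Run:
```python
from h import *
goto([.659,-.068,.223],142)
s=sense();im,d=grab_frame("wrist");save("w2.png",im);c,T=cam("wrist",s)
for o in("knurled_nut","nut_grip","stand"): print(o,[(round(q["p"],2),w(T,q["point"])) for q in mark_of("wrist",o)[:4]])
X=cloud(c,T,d)[d>0];h=np.hypot(X[:,0]-.659,X[:,1]+.068)
for a,b in((.24,.2505),(.2505,.26),(.26,.28)):
    Q=X[(h<.035)&(X[:,2]>a)&(X[:,2]<b)]
    if len(Q): print(a,len(Q),Q.mean(0),(Q.min(0)+Q.max(0))/2,np.ptp(Q,axis=0),np.median(Q[:,2]))
```

```text
pos [ 0.659  -0.0694  0.3008] yaw 142.12 tilt [-0.0003  0.0007] q [ 0.63  0.69 -1.14  1.3   0.62  1.52  2.04] t 17.7 F [-0.5 -0.  -0.5] Tz [ 0.16 -0.06 -0.05] gap 0.825 gf 0.0
shift [-0.0011  0.0009  0.0778] rz 0.0021
knurled_nut [(0.68, array([ 0.6598, -0.0674,  0.2293]))]
nut_grip [(0.95, array([ 0.6635, -0.0662,  0.2413])), (0.66, array([ 0.5637, -0.0589,  0.2302])), (0.44, array([ 0.563 , -0.0632,  0.2057]))]
stand [(0.9, array([ 0.6575, -0.0684,  0.0015]))]
0.24 194 [ 0.6483356  -0.08249695  0.2455875 ] [ 0.6580635  -0.07257193  0.24527013] [0.04398772 0.03718749 0.0104547 ] 0.2458940898826004
0.2505 2102 [ 0.656996   -0.07058597  0.25523908] [ 0.65845833 -0.06857485  0.25520997] [0.04494141 0.04511627 0.00937815] 0.25536395909336196
0.26 480 [ 0.65788634 -0.06949444  0.26728192] [ 0.65846377 -0.06866469  0.26499759] [0.0164451  0.01651883 0.00931692] 0.2678802628421092
```

View pics/w2.png

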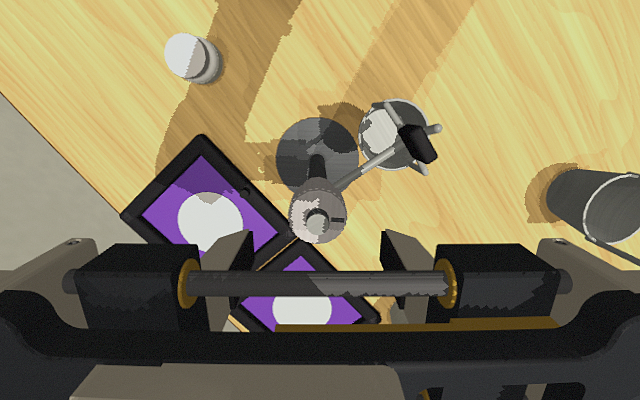

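The wrist view shows the nut at (318,215) with its dark mark at (340,218), and the pail still hanging at (400,140). I descend and grip the nut.

>>> play_rows(
  commands=[
    {"linear": [0, 0.001, 0.01], "delta_rot": [0, 0, 0]},
    {"linear": [0, 0, 0.012], "delta_rot": [0, 0, 0]},
    {"linear": [0, 0, 0.012], "delta_rot": [0, 0, 0]},
    {"linear": [0, 0, 0.012], "delta_rot": [0, 0, 0]},
    {"linear": [0, 0, 0.012], "delta_rot": [0, 0, 0]},
    {"linear": [0, 0, 0.01], "delta_rot": [0, 0, 0]},
    {"linear": [0, 0, 0.008], "delta_rot": [0, 0, 0]},
    {"linear": [0, 0, 0.0015], "delta_rot": [0, 0, 0]},
    {"linear": [0, 0, 0], "delta_rot": [0, 0, 0]},
    {"linear": [0, 0, 0], "delta_rot": [0, 0, 0]},
  ],
)

```text
t: 18.73
position: [0.658, -0.0686, 0.2241]
tool_rot: [-0.441, 0.898, -0.0, 0.0]
wrist_force: [-0.4, -0.0, 0.2]
finger_gap: 0.828
grasp_force: 0.0
```

>>> play_rows(
  commands=[
    {"linear": [0, 0, 0], "delta_rot": [0, 0, 0]},
    {"linear": [0, 0, 0], "delta_rot": [0, 0, 0]},
    {"linear": [0, 0, 0], "delta_rot": [0, 0, 0]},
    {"linear": [0, 0, 0], "delta_rot": [0, 0, 0]},
    {"linear": [0, 0, 0], "delta_rot": [0, 0, 0]},
    {"linear": [0, 0, 0], "delta_rot": [0, 0, 0]},
    {"linear": [0, 0, 0], "delta_rot": [0, 0, 0]},
    {"linear": [0, 0, 0], "delta_rot": [0, 0, 0]},
  ],
  claw=0.035,
  force=20,
)

```text
t: 19.4
position: [0.6585, -0.0693, 0.224]
tool_rot: [-0.44, 0.898, -0.001, 0.001]
wrist_force: [4.8, -2.7, 0.4]
finger_gap: 0.474
grasp_force: 20.0
```

Run:
```python
from h import *
goto([.6585,-.0686,.223],142)
```

```text
pos [ 0.6585 -0.0693  0.224 ] yaw 142.27 tilt [ 0.0016 -0.0004] q [ 0.64  0.74 -1.11  1.42  0.67  1.38  2.  ] t 19.4 F [ 4.8 -2.7  0.4] Tz [-0.26 -1.01  0.01] gap 0.474 gf 20.0
shift [-0.0005  0.0005  0.001 ] rz 0.0047
```

>>> play_rows(
  commands=[
    {"linear": [0, -0.0008, 0], "delta_rot": [0, 0, 0]},
    {"linear": [0, 0, 0.0001], "delta_rot": [0, 0, 0.1]},
    {"linear": [0, 0, 0.0001], "delta_rot": [0, 0, 0.1]},
    {"linear": [0, 0, 0.0001], "delta_rot": [0, 0, 0.1]},
    {"linear": [0, 0, 0.0001], "delta_rot": [0, 0, 0.1]},
    {"linear": [0, 0, 0.0001], "delta_rot": [0, 0, 0.1]},
    {"linear": [0, 0, 0.0001], "delta_rot": [0, 0, 0.1]},
    {"linear": [0, 0, 0.0001], "delta_rot": [0, 0, 0.1]},
    {"linear": [0, 0, 0.0001], "delta_rot": [0, 0, 0.1]},
    {"linear": [0, 0, 0.0001], "delta_rot": [0, 0, 0.1]},
    {"linear": [0, 0, 0.0001], "delta_rot": [0, 0, 0.1]},
    {"linear": [0, 0, 0.0001], "delta_rot": [0, 0, 0.1]},
    {"linear": [0, 0, 0.0001], "delta_rot": [0, 0, 0.1]},
    {"linear": [0, 0, 0.0001], "delta_rot": [0, 0, 0.1]},
    {"linear": [0, 0, 0.0001], "delta_rot": [0, 0, 0.1]},
    {"linear": [0, 0, 0.0001], "delta_rot": [0, 0, 0.1]},
    {"linear": [0, 0, 0], "delta_rot": [0, 0, 0]},
  ],
)

```text
t: 20.82
position: [0.6586, -0.0686, 0.2225]
tool_rot: [0.291, 0.957, 0.0, 0.0]
wrist_force: [3.1, 0.3, 0.8]
finger_gap: 0.479
grasp_force: 20.0
```

Run:
```python
from h import *
goto([.6585,-.0686,.223],142)
```

```text
pos [ 0.6586 -0.0686  0.2225] yaw 56.14 tilt [0.0006 0.0004] q [ 0.48  0.62 -0.77  1.43  0.43  1.27  0.66] t 20.82 F [3.1 0.3 0.8] Tz [ 0.13 -0.72 -0.04] gap 0.479 gf 20.0
shift [ 0.     -0.     -0.0005] rz -1.4986
```

>>> play_rows(
  commands=[
    {"linear": [0, 0, 0.0001], "delta_rot": [0, 0, 0.1]},
    {"linear": [0, 0, 0.0001], "delta_rot": [0, 0, 0.1]},
    {"linear": [0, 0, 0.0001], "delta_rot": [0, 0, 0.1]},
    {"linear": [0, 0, 0.0001], "delta_rot": [0, 0, 0.1]},
    {"linear": [0, 0, 0.0001], "delta_rot": [0, 0, 0.1]},
    {"linear": [0, 0, 0], "delta_rot": [0, 0, 0]},
  ],
)

```text
t: 21.32
position: [0.6588, -0.0684, 0.2221]
tool_rot: [0.517, 0.856, 0.001, 0.0]
wrist_force: [4.1, 0.5, 1.4]
finger_gap: 0.472
grasp_force: 20.0
```

Run:
```python
from h import *
goto([.6585,-.0686,.223],142)
```

```text
pos [ 0.6588 -0.0684  0.2221] yaw 27.68 tilt [0.001  0.0006] q [ 0.42  0.59 -0.65  1.44  0.36  1.24  0.22] t 21.32 F [4.1 0.5 1.4] Tz [ 0.18 -0.91 -0.04] gap 0.472 gf 20.0
shift [-0.     -0.0003 -0.0009] rz 1.1463
```

>>> play_rows(
  commands=[
    {"linear": [0, 0, 0.0001], "delta_rot": [0, 0, 0.1]},
    {"linear": [0, 0, 0.0001], "delta_rot": [0, 0, 0.1]},
    {"linear": [0, 0, 0.0001], "delta_rot": [0, 0, 0.1]},
    {"linear": [0, 0, 0.0001], "delta_rot": [0, 0, 0.1]},
    {"linear": [0, 0, 0], "delta_rot": [0, 0, 0]},
  ],
)

```text
t: 21.73
position: [0.659, -0.0684, 0.2217]
tool_rot: [0.676, 0.737, 0.001, 0.0]
wrist_force: [5.1, 0.5, 2.4]
finger_gap: 0.472
grasp_force: 20.0
```

Run:
```python
from h import *
goto([.6585,-.0686,.223],142)
```

```text
pos [ 0.659  -0.0684  0.2217] yaw 4.89 tilt [0.0013 0.0006] q [ 0.37  0.56 -0.56  1.44  0.31  1.22 -0.14] t 21.73 F [5.1 0.5 2.4] Tz [ 0.25 -1.18 -0.02] gap 0.472 gf 20.0
shift [-0.0001 -0.0005 -0.0013] rz 0.7486
```

>>> play_rows(
  commands=[
    {"linear": [0, 0, 0], "delta_rot": [0, 0, 0.1]},
    {"linear": [0, 0, 0], "delta_rot": [0, 0, 0.1]},
    {"linear": [0, 0, 0], "delta_rot": [0, 0, 0]},
  ],
)

```text
t: 21.98
position: [0.6591, -0.068, 0.2217]
tool_rot: [0.746, 0.666, 0.001, 0.0]
wrist_force: [6.2, 1.7, 1.1]
finger_gap: 0.475
grasp_force: 20.0
```

Run:
```python
from h import *
goto([.6585,-.0686,.223],142)
```

```text
pos [ 0.6591 -0.068   0.2217] yaw -6.45 tilt [0.0014 0.0011] q [ 0.34  0.56 -0.52  1.45  0.28  1.21 -0.32] t 21.98 F [6.2 1.7 1.1] Tz [ 0.35 -1.18  0.4 ] gap 0.475 gf 20.0
shift [-0.0007 -0.0005 -0.0013] rz 0.5506
```

>>> play_rows(
  commands=[
    {"linear": [0, 0, 0.0001], "delta_rot": [0, 0, 0.1]},
    {"linear": [0, 0, 0], "delta_rot": [0, 0, 0.1]},
    {"linear": [0, 0, 0], "delta_rot": [0, 0, 0]},
  ],
)

```text
t: 22.23
position: [0.6592, -0.0681, 0.2216]
tool_rot: [0.809, 0.588, 0.001, 0.0]
wrist_force: [6.2, 2.1, 1.9]
finger_gap: 0.474
grasp_force: 20.0
```

Run:
```python
from h import *
goto([.6585,-.0686,.223],142)
```

```text
pos [ 0.6592 -0.0681  0.2216] yaw -17.92 tilt [0.0017 0.0009] q [ 0.32  0.55 -0.47  1.45  0.25  1.2  -0.5 ] t 22.23 F [6.2 2.1 1.9] Tz [ 0.31 -1.26  0.31] gap 0.474 gf 20.0
shift [-0.0007 -0.0005 -0.0014] rz 0.3505
```

The wrist torque jumped to 0.4 N m at yaw -6° and the fingers then slipped, so the nut has bottomed after about 2.55 rad, in agreement with its 2.5 mm of lift. I hold briefly, then back off.

>>> play_rows(
  commands=[
    {"linear": [0, 0, 0], "delta_rot": [0, 0, 0.05]},
    {"linear": [0, 0, 0], "delta_rot": [0, 0, 0]},
    {"linear": [0, 0, 0], "delta_rot": [0, 0, 0]},
    {"linear": [0, 0, -0.0001], "delta_rot": [0, 0, -0.1]},
    {"linear": [0, 0, -0.0001], "delta_rot": [0, 0, -0.1]},
    {"linear": [0, 0, -0.0001], "delta_rot": [0, 0, -0.1]},
    {"linear": [0, 0, -0.0001], "delta_rot": [0, 0, -0.1]},
    {"linear": [0, 0, -0.0001], "delta_rot": [0, 0, -0.1]},
    {"linear": [0, 0, -0.0001], "delta_rot": [0, 0, -0.1]},
    {"linear": [0, 0, -0.0001], "delta_rot": [0, 0, -0.1]},
    {"linear": [0, 0, -0.0001], "delta_rot": [0, 0, -0.1]},
    {"linear": [0, 0, -0.0001], "delta_rot": [0, 0, -0.1]},
    {"linear": [0, 0, -0.0001], "delta_rot": [0, 0, -0.1]},
    {"linear": [0, 0, -0.0001], "delta_rot": [0, 0, -0.1]},
    {"linear": [0, 0, -0.0001], "delta_rot": [0, 0, -0.1]},
    {"linear": [0, 0, -0.0001], "delta_rot": [0, 0, -0.1]},
    {"linear": [0, 0, -0.0001], "delta_rot": [0, 0, -0.1]},
    {"linear": [0, 0, -0.0001], "delta_rot": [0, 0, -0.1]},
    {"linear": [0, 0, -0.0001], "delta_rot": [0, 0, -0.1]},
    {"linear": [0, 0, 0], "delta_rot": [0, 0, 0]},
  ],
)

```text
t: 23.9
position: [0.6581, -0.0687, 0.223]
tool_rot: [0.162, 0.987, 0.0, -0.0]
wrist_force: [-0.0, 1.9, 4.4]
finger_gap: 0.472
grasp_force: 20.0
```

Run:
```python
from h import *
goto([.6585,-.0686,.223],142)
s=sense();im,d=grab_frame("wrist");c,T=cam("wrist",s)
cr=[im[150:350,220:420]];a=cv2.imread("pics/w2.png")[...,::-1];cr.append(a[150:350,220:420])
save("fin.png",cv2.resize(np.hstack(cr),(800,400),interpolation=cv2.INTER_CUBIC))
X=cloud(c,T,d)[d>0];h=np.hypot(X[:,0]-.6585,X[:,1]+.0686);Q=X[(h<.02)&(X[:,2]>.249)&(X[:,2]<.26)];print(len(Q),np.median(Q[:,2]))
for n in("side",):
    grab_frame(n);c,T=cam(n)
    for o in("pail","pail_bar"): print(n,o,[(round(q["p"],2),w(T,q["point"])) for q in mark_of(n,o)[:4]])
```

```text
pos [ 0.6581 -0.0687  0.223 ] yaw 71.39 tilt [-0.0005  0.0009] q [ 0.52  0.63 -0.83  1.43  0.47  1.29  0.9 ] t 23.9 F [-0.   1.9  4.4] Tz [ 0.4  -0.19  0.03] gap 0.472 gf 20.0
shift [-0.0003  0.0002  0.    ] rz -1.2324
2108 0.25458696723044427
side pail [(0.83, array([ 0.564 , -0.058 ,  0.0901])), (0.63, array([0.4152, 0.3968, 0.0019])), (0.59, array([0.3577, 0.2395, 0.0041]))]
side pail_bar [(0.88, array([ 0.5661, -0.0634,  0.2052])), (0.69, array([0.4116, 0.4025, 0.1594])), (0.66, array([0.3583, 0.2352, 0.1669]))]
```

View pics/fin.png

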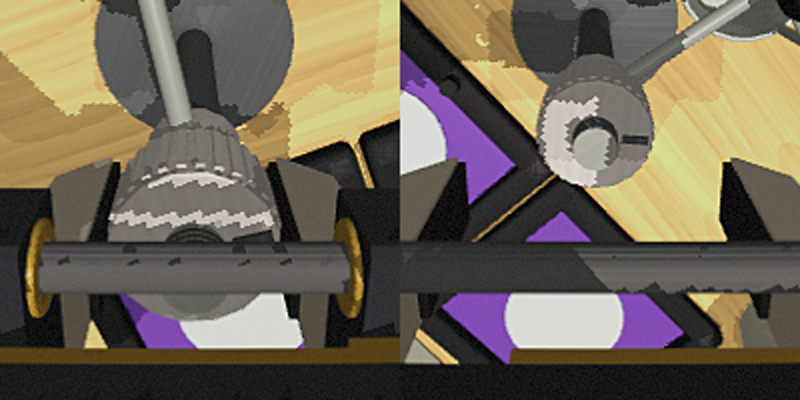

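In the left crop the nut is held between the fingers, with its mark at (255,237) and only the small expected slip. The nut top has dropped about 0.8 mm from the start, which fits roughly 1.6 rad off the stop, and the pail still reads as hanging on the hook. I hand the job in.

```bash
python3 -c "
from rig import *
print(sign_off())"
```

```text
the job is handed in; nothing more can be done
None
```

The job is handed in, with no verdict shown to me: the pail hangs on the hook, let go, and the nut was screwed to its stop, backed off about 1.6 rad (by wrist angle) and is still held at 20 N; the tub, jar and cup were not touched.

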